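Snap the vent cover shut on a car battery

ROBOT

A 6-joint arm with a two-finger parallel gripper is mounted at the origin on the work surface. World frame = base frame: x ahead of the robot, y to its left, z up, the work surface at z = 0. Lengths are in m, angles in rad, forces in N, time in s.
With the tool pointing down it reaches from about 0.25 to 0.775 m from the base axis. Payload 4 kg.
Tool frame: the origin (TCP) lies at the very end of the fingers, on their centre line; the grasp point (between the pads) lies hold_point_z behind it (hold_point_z is the distance from the TCP to the grasp point, in m); z points along the fingers, y is the direction in which the jaws open and shut (so a half turn about z gives the same grasp; the last joint's range is limited). The gripper opens to 94 mm and grips with 3 to 60 N. Pads are 16 mm wide; open, the fingers measure 119 mm over their backs; the gripper's body (75 mm by 177 mm) begins 78 mm behind the grasp point.
Start: joints at [-1.383, 0.087, 1.371, -0, 1.684, -0.103], TCP at [0.158, -0.527, 0.206] pointing down, gripper open.
Joint ranges: [-3.1, 3.1], [-0.76, 2.03], [0.27, 2.55], [-1.08, 4.22], [0.17, 2.65], [-2.57, 2.57]. Speed limits (rad/s): [2.79, 2.79, 3.14, 3.14, 3.14, 3.14].

INTERFACE

Orientations are given as [roll, pitch, yaw] about the fixed x, y, z axes, in that order (R = Rz(yaw) Ry(pitch) Rx(roll)).
In Python, from bench import * gives the robot as it stands.
- The arm moves only by the tool step_arm, never from a script. Its argument "increments" is text: rows parted by semicolons, each of 6 numbers parted by spaces: the shift along the tool's x, y, z in cm, then the turn, a rotation vector about the tool's x, y, z in rad. A call has 1 to 5 rows; each row shifts and turns the commanded pose from where the row before left it, along the tool's axes as they then stand; what a row does not reach is not made up. A row lasts 1/10 s, in which the tool goes at most 50 mm and 8.59 degrees, less where a joint would pass 70% of its speed; a pose out of reach is approached as far as the arm can. A call is refused whole if a number of a shift passes 5 or a number of a turn 0.15, either way. A call with a gripper value outside its range is refused whole. "claw" is the gripper's target within -1 to 1 (shut at 1, half-way at 0, fully open at -1), set as the call begins (left out, the last holds). The fingers move at their own pace and stop on an object; the grip force is fixed at half the most. Time passes only in rows, so rows that do not move let the fingers close. It gives the time, the measured TCP pose, the force and the opening at its end, in the units of the state.
- get_obs(): the state, without advancing time (a new reading comes with each control period).
- snapshot(name): name is "scene" or "top" or "wrist"; returns the picture (420x560x3 uint8, red, green, blue); there is no depth.
- calibration(name): a dict with "camera_matrix" (3x3 intrinsics, pixels), "k1" (the pictures are not rectified: a ray, as slopes to the right and down, at radius r is drawn at 1 + k1 r^2 times it, then the intrinsics apply), "eye" and "orientation" of the camera in the world; the wrist camera has in their place "tool_from_camera" (4x4, takes a point from camera to tool coordinates, whose origin is the TCP and whose axes are the flange's). Camera axes: x right, y up, looking along -z (the intrinsics and any distortion apply to the point x, -y, -z); pixel columns grow to the right and rows downward; lengths in m; the calibration is good to about 2 mm. A picture is of the moment at which its call begins: read the wrist's pose just before it. calibration takes no time and is no camera call.
- close_job(): hands the job in, once; it reports no verdict.
The state is a dict: "time": time; "joint_positions": joint angles; "qvel": joint speeds; "joint_torque": joint torques, N m; "tool_pos": TCP position; "ee_rot": TCP orientation; "wrist_force": force on the tool from outside, world axes, zero at the start; "wrist_torque": the same for the moment, N m; "width": finger opening in m.
Only numpy, scipy, OpenCV 4.12 (cv2) and the standard library are available. Lean on these libraries where they do the work, as an engineer would, in place of code of your own. Each camera call takes 0.05 s, during which the arm holds its last target. There are 200 camera calls.

TASK

The vent cover has been set loosely on the car battery and stands proud of its seat. With the fingertips press its rim down at each of the six finger pads until every catch has clicked and the cover is fully home all the way round, then move clear. Fingertip pressure is enough: do not lean on the cover hard enough to crack it, do not lift it, and leave the post protector and the loose parts on the bench where they are.

Things in the scene. Friction and masses are not known exactly. Their poses are not given: they have to be found in the camera images.
- battery: Black car battery, fixed, 175 (x) x 242 (y) x 170 mm to its flat deck; origin at the centre of its underside, z up. Two lead posts, 18 mm thick and tall, stand on the deck at x = +60, y = +/-92 mm; the +y one wears the green protector. On the deck, centred at x = -22, y = 0 mm, a 68 x 170 mm upright collar, 22 mm tall, carries the cover.
- cover: Grey snap-fit vent cover, 85 (x) x 189 (y) mm, lying loose on the collar, axes as the battery's. Three stiff panels, each 63 mm in y, joined by two thin flexing grooves, so each part of the rim goes down almost by itself. Origin: centre of the middle panel's underside (plate 3 mm thick), 192 mm above the battery's underside when shut, about 10 mm higher at the start.
- rim_near_left (a point): Top centre of a raised finger pad, 20 (x) x 28 (y) x 2 mm, on the cover rim by a spring catch: -x long side, 30 mm from the long centre line, 75 mm to +y of its middle. Pushed straight down with about 8 to 17 N (up to 23 N if only the opposite corner is shut) it gives, clicks after about 9 mm, then stops hard and stays down. Pad top above the battery's underside: 197 mm shut, about 207 mm not.
- rim_near_mid (a point): Top centre of a raised finger pad, 20 (x) x 28 (y) x 2 mm, on the cover rim by a spring catch: -x long side, 30 mm from the long centre line, at the middle of the long side. Pushed straight down with about 8 to 17 N (up to 23 N if only the opposite corner is shut) it gives, clicks after about 9 mm, then stops hard and stays down. Pad top above the battery's underside: 197 mm shut, about 207 mm not.
- rim_near_right (a point): Top centre of a raised finger pad, 20 (x) x 28 (y) x 2 mm, on the cover rim by a spring catch: -x long side, 30 mm from the long centre line, 75 mm to -y of its middle. Pushed straight down with about 8 to 17 N (up to 23 N if only the opposite corner is shut) it gives, clicks after about 9 mm, then stops hard and stays down. Pad top above the battery's underside: 197 mm shut, about 207 mm not.
- rim_far_left (a point): Top centre of a raised finger pad, 20 (x) x 28 (y) x 2 mm, on the cover rim by a spring catch: +x long side, 30 mm from the long centre line, 75 mm to +y of its middle. Pushed straight down with about 8 to 17 N (up to 23 N if only the opposite corner is shut) it gives, clicks after about 9 mm, then stops hard and stays down. Pad top above the battery's underside: 197 mm shut, about 207 mm not.
- rim_far_mid (a point): Top centre of a raised finger pad, 20 (x) x 28 (y) x 2 mm, on the cover rim by a spring catch: +x long side, 30 mm from the long centre line, at the middle of the long side. Pushed straight down with about 8 to 17 N (up to 23 N if only the opposite corner is shut) it gives, clicks after about 9 mm, then stops hard and stays down. Pad top above the battery's underside: 197 mm shut, about 207 mm not.
- rim_far_right (a point): Top centre of a raised finger pad, 20 (x) x 28 (y) x 2 mm, on the cover rim by a spring catch: +x long side, 30 mm from the long centre line, 75 mm to -y of its middle. Pushed straight down with about 8 to 17 N (up to 23 N if only the opposite corner is shut) it gives, clicks after about 9 mm, then stops hard and stays down. Pad top above the battery's underside: 197 mm shut, about 207 mm not.
- protector: Green plastic post protector: a loose inverted cup, 27 mm across, 23 mm tall, over the battery's +y post, its top 193 mm above the battery's underside. Origin at the centre of its open lower rim. A bystander.
- clamp: Brass clamp terminal lying loose on the bench: a split ring 33 mm across and 18 mm tall with two ears and a cable barrel, 75 mm long in all. Origin under the ring's centre. A bystander.
- socket: Steel socket standing loose on the bench, 24 mm across, 30 mm tall. Origin at the centre of its underside. A bystander.
- side_bolt: Lead side-post bolt standing on its hexagon head on the bench, 25 mm across the flange, 30 mm tall. Origin at the centre of its underside. A bystander.
- rack: Wooden rack, fixed on the bench left of the battery, 62 (x) x 226 (y) x 75 mm, four slots holding terminal brushes up to 147 mm tall. Origin at the centre of its underside.
There are look-alikes about, which are no part of the job. There is more than one size of the cover; the one meant has the size given above.

How it is judged:
By the outcome, as a careful person would: the job done as asked, in the order asked, and still so for the second after the job is handed in, with the robot touching nothing.
It also fails if it takes over 48 s, if anything falls off the work surface, if the arm or the gripper's body presses on something with over 40 N, if the wrist force passes 120 N, or if a joint passes its speed limit or range.

## Working session

There is one attempt and no reset: what is moved stays moved. The work goes in short steps, Python scripts to look and compute and a tool call to move; the robot and the scene stay as the last step left them, time stands still between calls to the robot, and variables do not carry over. Pictures are saved under pics/ and viewed, about 8 in all and at most 12, crops included, and the job is handed in when it is done.

Besides the shell and the picture viewer there is one more tool, called after ">>>" as a command line: name --argument value ..., lists and objects as JSON in quotes. step_arm: Moves the arm, as the interface text tells. Its arguments: {"type":"object","properties":{"increments":{"type":"string"},"claw":{"type":"number"}},"required":["increments"]}

```bash
mkdir -p pics
python3 - <<'E'
from bench import *
import cv2
o=get_obs(); print({k:(v if isinstance(v,(int,float)) else [round(float(x),4) for x in v]) for k,v in o.items()})
for n in("scene","top"):
    cv2.imwrite(f"pics/{n}0.png",snapshot(n)[:,:,::-1]); print(n,calibration(n))
print(calibration("wrist"))
a=cv2.imread("pics/scene0.png");b=cv2.imread("pics/top0.png")
E
```

```text
{'time': 0.0, 'joint_positions': [-1.3831, 0.0879, 1.3722, 0.0, 1.6836, -0.1031], 'qvel': [0.0014, -0.0019, 0.0002, -0.0008, 0.001, -0.001], 'joint_torque': [-0.0007, -34.0182, -30.2431, 0.0717, 0.0331, -0.0002], 'tool_pos': [0.1576, -0.5264, 0.2043], 'ee_rot': [-3.1394, -0.0002, 0.2908], 'wrist_force': [-0.3334, 1.0395, 0.0193], 'wrist_torque': [0.0122, 0.0232, -0.018], 'width': 0.09398501108019326}
scene {'camera_matrix': array([[464.31217914,   0.        , 279.78314829],
       [  0.        , 464.31217914, 209.65702773],
       [  0.        ,   0.        ,   1.        ]]), 'k1': -0.00882372157951469, 'eye': array([1.22284289, 0.03375394, 1.07654238]), 'orientation': array([0.67580209, 0.00629221, 1.50242452])}
top {'camera_matrix': array([[411.50151904,   0.        , 274.38695304],
       [  0.        , 411.50151904, 206.14511637],
       [  0.        ,   0.        ,   1.        ]]), 'k1': -0.003127426555847607, 'eye': array([0.27046585, 0.05079151, 1.28807417]), 'orientation': array([ 0.18350138,  0.02105446, -1.5572675 ])}
{'camera_matrix': array([[364.05675393,   0.        , 276.73116639],
       [  0.        , 364.05675393, 211.47577763],
       [  0.        ,   0.        ,   1.        ]]), 'k1': -0.09531252093745379, 'tool_from_camera': array([[-4.08562209e-04,  9.72039356e-01,  2.34817640e-01,
         6.88374969e-02],
       [ 9.99999915e-01,  4.08109127e-04,  5.05244935e-05,
        -7.37363839e-04],
       [-4.67194258e-05,  2.34817641e-01, -9.72039440e-01,
        -1.78832446e-01],
       [ 0.00000000e+00,  0.00000000e+00,  0.00000000e+00,
         1.00000000e+00]])}
```

View pics/scene0.png

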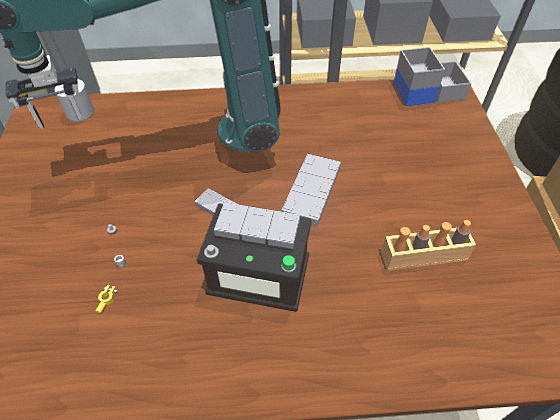

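View pics/top0.png

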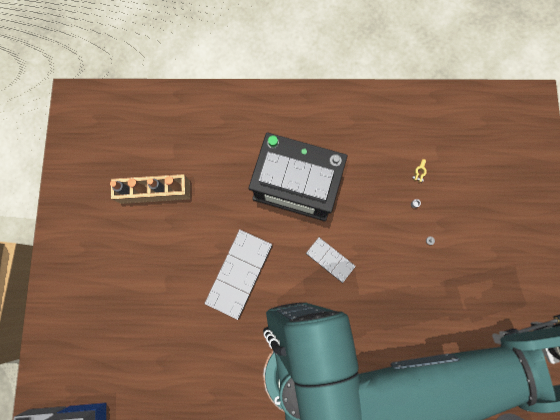

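The scene view shows the covered battery at about (255,225). In the top view it is at (298,175), with the green protector at (273,141). There are three candidates for the cover in the top view: the one on the battery (298,175), a large plate on the bench (238,275) and a small plate on the bench (331,259). By the description it is the one on the battery, and I'll check its size in a close crop.

```bash
cat > h.py <<'E'
import numpy as np, cv2
from bench import *
from scipy.spatial.transform import Rotation as R
def cam(n,obs=None):
    c=calibration(n)
    if n=="wrist":
        T=np.eye(4);T[:3,:3]=R.from_euler('xyz',obs["ee_rot"]).as_matrix();T[:3,3]=obs["tool_pos"];T=T@c["tool_from_camera"]
    else:
        T=np.eye(4);T[:3,:3]=R.from_euler('xyz',c["orientation"]).as_matrix();T[:3,3]=c["eye"]
    return c["camera_matrix"],c["k1"],T
def proj(C,P):
    K,k,T=C;p=(np.atleast_2d(P)-T[:3,3])@T[:3,:3];s=np.c_[p[:,0],-p[:,1]]/-p[:,2:3]
    s=s*(1+k*(s**2).sum(1,keepdims=True));return s*K[0,0]+K[:2,2]
def back(C,uv,z):
    K,k,T=C;d=(np.atleast_2d(uv)-K[:2,2])/K[0,0];s=d.copy()
    for _ in range(20): s=d/(1+k*(s**2).sum(1,keepdims=True))
    r=np.c_[s[:,0],-s[:,1],-np.ones(len(s))]@T[:3,:3].T
    return T[:3,3]+r*((z-T[2,3])/r[:,2])[:,None]
def rot(a): return np.array([[np.cos(a),-np.sin(a)],[np.sin(a),np.cos(a)]])
E
python3 - <<'E'
from h import *
a=cv2.imread("pics/top0.png")[125:225,245:355];b=cv2.imread("pics/scene0.png")[195:315,190:320]
f=lambda x,s:cv2.resize(x,None,fx=s,fy=s,interpolation=cv2.INTER_CUBIC)
A=f(a,4);B=f(b,2.75);o=np.zeros((440,800,3),np.uint8);o[:A.shape[0],:440]=A;o[:B.shape[0],440:440+B.shape[1]]=B[:,:360];cv2.imwrite("pics/c1.png",o)
E
```

```text
(no output)
```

View pics/c1.png

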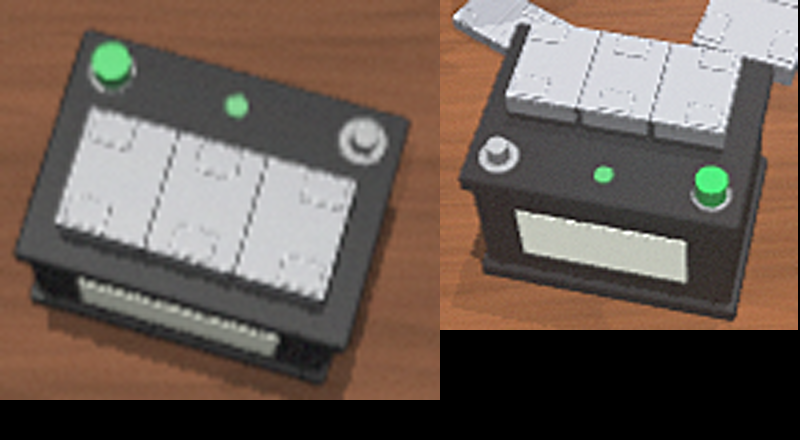

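The crop shows the cover's corners at about (95,108), (357,180), (322,300) and (55,225), and the deck corners at (88,30), (410,120), (350,348) and (17,252). I'll fit the battery pose to these using both views.

Run:
```python
from h import *
from scipy.optimize import least_squares
t=lambda L:np.array(L)/4+[245-.375,125-.375]
s=lambda L:(np.array(L)-[440,0])/2.75+[190-.3,195-.3]
Ct,Cs=cam("top"),cam("scene")
cov=t([(95,108),(357,180),(322,300),(55,225)]); deck=t([(88,30),(410,120),(350,348),(17,252)])
w=back(Ct,cov,.205);print("cover",w.round(4),np.linalg.norm(np.diff(np.r_[w,w[:1]],axis=0),axis=1).round(4))
w=back(Ct,deck,.17);print("deck",w.round(4),np.linalg.norm(np.diff(np.r_[w,w[:1]],axis=0),axis=1).round(4))
mc=np.array([[x,y,.205] for x,y in [(.0205,.0945),(.0205,-.0945),(-.0645,-.0945),(-.0645,.0945)]])
md=np.array([[x,y,.170] for x,y in [(.0875,.121),(.0875,-.121),(-.0875,-.121),(-.0875,.121)]])
mp=np.array([[.06,.092,.193],[.06,-.092,.188]])
pt=t([(111,57),(364,136)]); ps=s([(711,172),(498,145)])
def W(M,p): return np.c_[M[:,:2]@rot(p[2]).T+p[:2],M[:,2]]
def res(p):
    return [proj(Ct,W(mc,p))-cov,proj(Ct,W(md,p))-deck,proj(Ct,W(mp,p))-pt,proj(Cs,W(mp,p))-ps]
for sel in ([0],[1],[2],[3],[0,1,2,3]):
    r=least_squares(lambda p:np.concatenate([res(p)[i] for i in sel]).ravel(),[.4,.03,-.2]);print(sel,r.x.round(4),"rms px",np.sqrt(np.mean(r.fun**2)).round(2))
```

```text
cover [[ 0.6233  0.0949  0.205 ]
 [ 0.5735 -0.0838  0.205 ]
 [ 0.4903 -0.0594  0.205 ]
 [ 0.5404  0.1207  0.205 ]] [0.1855 0.0868 0.1869 0.0868]
deck [[ 0.6928  0.1023  0.17  ]
 [ 0.6274 -0.126   0.17  ]
 [ 0.4639 -0.0818  0.17  ]
 [ 0.5296  0.1491  0.17  ]] [0.2374 0.1693 0.2401 0.1698]
[0] [ 0.5781  0.0121 -0.2758] rms px 0.49
[1] [ 0.5786  0.0109 -0.2757] rms px 0.8
[2] [ 0.5798  0.0146 -0.3005] rms px 0.03
[3] [ 0.5745  0.0127 -0.2415] rms px 0.48
[0, 1, 2, 3] [ 0.5778  0.0124 -0.2721] rms px 0.87
```

The fit is consistent: the cover measures about 86 x 187 mm against 85 x 189 given. The battery is at about (0.578, 0.012) with yaw −0.274. I'll close the fingers, lift and turn, then carry the tool over the cover.

>>> step_arm --increments "0 0 -5 0 0 0.141; 0 0 -5 0 0 0.141; 0 0 0 0 0 0.141; 0 0 0 0 0 0.142; 0 0 0 0 0 0" --claw 1

```text
time: 0.6
tool_pos: [0.1577, -0.5269, 0.3053]
ee_rot: [-3.141, 0.0, -0.274]
wrist_force: [-0.2, 0.3, 0.1]
width: 0.0576
```

>>> step_arm --increments "1.7 -4.5 0 0 0 0; 1.7 -4.5 0 0 0 0; 1.7 -4.5 0 0 0 0; 1.7 -4.5 0 0 0 0; 1.7 -4.5 0 0 0 0"

```text
time: 1.1
tool_pos: [0.301, -0.3315, 0.3046]
ee_rot: [-3.141, 0.001, -0.271]
wrist_force: [1.3, 0.5, 1.1]
width: 0.0174
```

>>> step_arm --increments "1.7 -4.5 0 0 0 0; 1.7 -4.5 0 0 0 0; 1.7 -4.5 0 0 0 0; 1.7 -4.5 0 0 0 0; 1.7 -4.5 0 0 0 0"

```text
time: 1.6
tool_pos: [0.4437, -0.1378, 0.3048]
ee_rot: [3.142, 0.001, -0.271]
wrist_force: [-0.3, -1.0, 0.4]
width: 0.0004
```

>>> step_arm --increments "1.6 -4.4 0 0 0 0; 1.6 -4.4 0 0 0 0; 1.6 -4.4 0 0 0 0; 1.6 -4.4 0 0 0 0; 0 0 0 0 0 0"

```text
time: 2.1
tool_pos: [0.5539, 0.0168, 0.3026]
ee_rot: [-3.141, 0.004, -0.264]
wrist_force: [0.8, 0.1, 0.4]
width: 0.0002
```

>>> step_arm --increments "0 0 0 0 0 0; 0 0 0 0 0 0"

```text
time: 2.3
tool_pos: [0.5519, 0.0115, 0.3052]
ee_rot: [3.141, 0.001, -0.274]
wrist_force: [0.2, -0.0, 0.6]
width: 0.0006
```

Run:
```python
from h import *
o=get_obs();im=snapshot("wrist")[:,:,::-1].copy()
np.save("w1.npy",np.r_[o["tool_pos"],o["ee_rot"]]);print(o["tool_pos"],o["ee_rot"])
cv2.imwrite("pics/w1raw.png",im)
C=cam("wrist",o)
for x in(-.052,.008):
  for y in(.075,0,-.075):
    q=[[x+a,y+b] for a,b in((.01,.014),(.01,-.014),(-.01,-.014),(-.01,.014))]
    P=np.c_[np.array(q)@rot(-.274).T+[.578,.012],np.full(4,.207)]
    cv2.polylines(im,[proj(C,P).round().astype(int)],True,(0,0,255),1)
q=np.array([(.0205,.0945),(.0205,-.0945),(-.0645,-.0945),(-.0645,.0945)])
P=np.c_[q@rot(-.274).T+[.578,.012],np.full(4,.205)];cv2.polylines(im,[proj(C,P).round().astype(int)],True,(0,200,0),1)
cv2.imwrite("pics/w1.png",im)
```

```text
[0.5518849  0.01147249 0.30516979] [ 3.14078136e+00  7.82857308e-04 -2.73921966e-01]
```

View pics/w1.png

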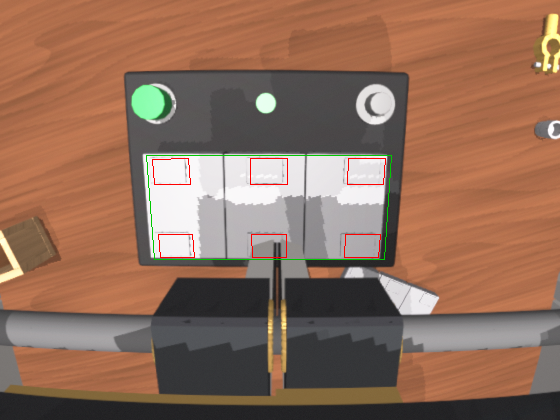

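The wrist view shows the deck corners at about (125,73), (408,73), (397,266) and (138,266), with the cover spanning about x 144–390 and y 154–259. The overlay sits within about 3 px, and I'll refine the fit from these points.

Run:
```python
from h import *
from scipy.optimize import least_squares
v=np.load("w1.npy");C=cam("wrist",dict(tool_pos=v[:3],ee_rot=v[3:]))
md=np.array([[x,y,.170] for x,y in [(.0875,.121),(.0875,-.121),(-.0875,-.121),(-.0875,.121)]])
mp=np.array([[.06,-.092,.188]])
M=np.r_[md,mp];uv=np.array([(125,73),(408,73),(397,266),(138,266),(381,103)])
W=lambda p:np.c_[M[:,:2]@rot(p[2]).T+p[:2],M[:,2]]
r=least_squares(lambda p:(proj(C,W(p))-uv).ravel(),[.578,.012,-.274]);print(r.x,(r.fun.reshape(-1,2)).round(1))
b=back(C,uv[:4],.17);print(b.round(4),np.linalg.norm(np.diff(b,axis=0),axis=1))
p=r.x
im=cv2.imread("pics/w1raw.png");cv2.imwrite("pics/c2.png",cv2.resize(im[140:275,130:405],None,fx=2.9,fy=2.9,interpolation=cv2.INTER_CUBIC))
```

```text
[ 0.57886855  0.01430664 -0.27477909] [[-3.5 -1.3]
 [ 3.2 -1.8]
 [-0.5  2.3]
 [ 0.1  2.1]
 [ 0.6 -0. ]]
[[ 0.694   0.1045  0.17  ]
 [ 0.6295 -0.123   0.17  ]
 [ 0.4639 -0.0793  0.17  ]
 [ 0.5295  0.1538  0.17  ]] [0.23645119 0.1712324  0.24216544]
```

View pics/c2.png

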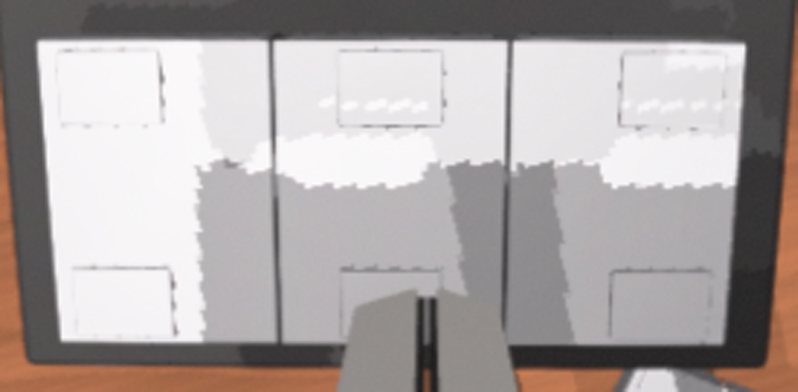

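The crop shows all six pads: far row at about (110,88), (390,88) and (674,90), near row at (122,303), (391,305) and (661,306).

Run:
```python
from h import *
from scipy.optimize import least_squares
v=np.load("w1.npy");C=cam("wrist",dict(tool_pos=v[:3],ee_rot=v[3:]))
c=lambda L:np.array(L)/2.9+[130-.33,140-.33]
pads=c([(110,88),(390,88),(674,90),(122,303),(391,305),(661,306)])
cov=c([(38,42),(745,45),(726,345),(60,341)])
m=np.array([(x,y) for x in(.03,-.03) for y in(.075,0,-.075)]);mc=np.array([(.0425,.0945),(.0425,-.0945),(-.0425,-.0945),(-.0425,.0945)])
M=np.r_[np.c_[m,np.full(6,.207)],np.c_[mc,np.full(4,.205)]];uv=np.r_[pads,cov]
W=lambda p:np.c_[M[:,:2]@rot(p[2]).T+p[:2],M[:,2]+p[3]]
r=least_squares(lambda p:(proj(C,W(p))-uv).ravel(),[.557,.018,-.274,0]);p=r.x;print(p.round(4),r.fun.reshape(-1,2).round(1).tolist())
print(back(C,pads,.207).round(4).tolist())
print(W(p)[:6].round(4).tolist(), "bat",p[:2]-rot(p[2])@[-.022,0])
```

```text
[ 0.5582  0.0209 -0.2796 -0.001 ] [[-0.3, 0.1], [0.3, 0.3], [-0.2, 0.3], [0.4, -0.0], [0.1, -0.0], [-0.1, -0.1], [-0.4, -0.3], [0.6, -0.4], [-0.6, 0.0], [0.2, 0.2]]
[[0.6078, 0.0841, 0.207], [0.5874, 0.0127, 0.207], [0.5667, -0.0595, 0.207], [0.5503, 0.1011, 0.207], [0.5296, 0.0291, 0.207], [0.5089, -0.0429, 0.207]]
[[0.6077, 0.0847, 0.206], [0.587, 0.0126, 0.206], [0.5663, -0.0595, 0.206], [0.55, 0.1012, 0.206], [0.5293, 0.0291, 0.206], [0.5086, -0.0429, 0.206]] bat [0.57930061 0.0147905 ]
```

The residuals are under 1 px and the plate height is 1 mm off the given one, so the pads are located. I'll go to rim_near_left.

>>> step_arm --increments "-1.3 -4.3 1 0 0 0; -1.3 -4.2 1 0 0 0; 0 0 3 0 0 0; 0 0 3 0 0 0; 0 0 0 0 0 0"

```text
time: 2.85
tool_pos: [0.5475, 0.0999, 0.2207]
ee_rot: [3.138, 0.009, -0.275]
wrist_force: [-0.2, 0.3, 0.4]
width: 0.0003
```

>>> step_arm --increments "0 0 0 0 0 0; 0 0 0 0 0 0"

```text
time: 3.05
tool_pos: [0.5514, 0.1003, 0.2281]
ee_rot: [-3.14, -0.004, -0.276]
wrist_force: [1.0, 0.4, -0.3]
width: 0.0007
```

>>> step_arm --increments "0 0 0.5 0 0 0; 0 0 0.5 0 0 0; 0 0 0.3 0 0 0; 0 0 0.3 0 0 0; 0 0 0.2 0 0 0"

```text
time: 3.55
tool_pos: [0.5503, 0.1012, 0.207]
ee_rot: [3.141, 0.001, -0.274]
wrist_force: [-0.1, 0.5, 0.5]
width: 0.0002
```

>>> step_arm --increments "0 0 0.2 0 0 0; 0 0 0.2 0 0 0; 0 0 0.1 0 0 0"

```text
time: 3.85
tool_pos: [0.5506, 0.1016, 0.2047]
ee_rot: [-3.14, -0.002, -0.274]
wrist_force: [-2.3, 0.9, 8.0]
width: 0.0005
```

>>> step_arm --increments "0 0 0.2 0 0 0; 0 0 0.2 0 0 0; 0 0 0.1 0 0 0"

```text
time: 4.15
tool_pos: [0.5511, 0.1018, 0.2005]
ee_rot: [-3.14, -0.004, -0.274]
wrist_force: [0.6, -0.2, 0.7]
width: 0.0005
```

>>> step_arm --increments "0 0 0.1 0 0 0; 0 0 0.1 0 0 0"

```text
time: 4.35
tool_pos: [0.5512, 0.1016, 0.1985]
ee_rot: [-3.14, -0.004, -0.274]
wrist_force: [-3.6, 0.4, 12.6]
width: 0.0002
```

>>> step_arm --increments "0 0 0.1 0 0 0; 0 0 0 0 0 0"

```text
time: 4.55
tool_pos: [0.5512, 0.1016, 0.1984]
ee_rot: [-3.139, -0.005, -0.274]
wrist_force: [-3.2, -0.2, 13.0]
width: 0.0008
```

>>> step_arm --increments "0 0 0.1 0 0 0; 0 0 0 0 0 0"

```text
time: 4.75
tool_pos: [0.5513, 0.1015, 0.1983]
ee_rot: [-3.139, -0.005, -0.274]
wrist_force: [-4.4, -0.2, 14.3]
width: 0.0009
```

>>> step_arm --increments "0 0 0.2 0 0 0; 0 0 0.2 0 0 0; 0 0 0 0 0 0"

```text
time: 5.05
tool_pos: [0.5515, 0.1015, 0.1979]
ee_rot: [-3.138, -0.009, -0.274]
wrist_force: [-8.2, -0.2, 25.2]
width: 0.0005
```

Hard stop at z ≈ 0.198 after about 8–9 mm of travel, with a force dip (the click) at about 0.2005. Next is near_mid.

>>> step_arm --increments "0 0 -1 0 0 0; 0 0 -1.5 0 0 0; 0 2 0 0 0 0; 0 2.5 0 0 0 0; 0 2 0 0 0 0"

```text
time: 5.55
tool_pos: [0.5325, 0.0377, 0.2138]
ee_rot: [3.141, 0.001, -0.274]
wrist_force: [-0.4, 0.0, 1.1]
width: 0.0002
```

>>> step_arm --increments "0 1 0 0 0 0; 0 0 0 0 0 0; 0 0 0 0 0 0"

```text
time: 5.85
tool_pos: [0.5303, 0.0294, 0.2142]
ee_rot: [-3.141, 0.001, -0.274]
wrist_force: [-0.6, -0.5, -0.2]
width: 0.0002
```

>>> step_arm --increments "0 0 0.4 0 0 0; 0 0 0.4 0 0 0; 0 0 0.2 0 0 0; 0 0 0.2 0 0 0; 0 0 0.2 0 0 0"

```text
time: 6.35
tool_pos: [0.5302, 0.0294, 0.2029]
ee_rot: [-3.141, -0.002, -0.274]
wrist_force: [-3.9, 0.8, 11.4]
width: 0.0006
```

>>> step_arm --increments "0 0 0.2 0 0 0; 0 0 0.2 0 0 0; 0 0 0 0 0 0"

```text
time: 6.65
tool_pos: [0.5306, 0.0295, 0.1987]
ee_rot: [-3.141, -0.003, -0.274]
wrist_force: [-1.7, 0.4, 9.1]
width: 0.0005
```

>>> step_arm --increments "0 0 0.2 0 0 0; 0 0 0.1 0 0 0; 0 0 0 0 0 0"

```text
time: 6.95
tool_pos: [0.5307, 0.0294, 0.1984]
ee_rot: [-3.14, -0.005, -0.274]
wrist_force: [-4.5, -0.4, 15.9]
width: 0.0002
```

>>> step_arm --increments "0 0 0.2 0 0 0; 0 0 0.1 0 0 0; 0 0 0 0 0 0"

```text
time: 7.25
tool_pos: [0.5308, 0.0293, 0.1977]
ee_rot: [-3.14, -0.007, -0.273]
wrist_force: [-8.1, 0.9, 24.8]
width: 0.0002
```

>>> step_arm --increments "0 0 -1 0 0 0; 0 0 -1.4 0 0 0; 0 2 0 0 0 0; 0 2.5 0 0 0 0; 0 2 0 0 0 0"

```text
time: 7.75
tool_pos: [0.5122, -0.0342, 0.2139]
ee_rot: [3.141, 0.001, -0.274]
wrist_force: [-0.3, -0.3, -0.5]
width: 0.0004
```

>>> step_arm --increments "0 1 0 0 0 0; 0 0 0 0 0 0; 0 0 0 0 0 0"

```text
time: 8.05
tool_pos: [0.5099, -0.0428, 0.2142]
ee_rot: [-3.141, 0.001, -0.274]
wrist_force: [-0.1, 0.2, -0.4]
width: 0.0004
```

Now near_right, with the same pattern.

>>> step_arm --increments "0 0 0.4 0 0 0; 0 0 0.4 0 0 0; 0 0 0.2 0 0 0; 0 0 0.2 0 0 0; 0 0 0.2 0 0 0"

```text
time: 8.55
tool_pos: [0.5099, -0.043, 0.2024]
ee_rot: [3.141, -0.002, -0.274]
wrist_force: [0.8, -0.0, 0.4]
width: 0.0004
```

>>> step_arm --increments "0 0 0.2 0 0 0; 0 0 0.2 0 0 0; 0 0 0 0 0 0"

```text
time: 8.85
tool_pos: [0.5101, -0.0429, 0.1981]
ee_rot: [-3.141, -0.002, -0.274]
wrist_force: [-2.3, 0.2, 7.6]
width: 0.0003
```

>>> step_arm --increments "0 0 0.2 0 0 0; 0 0 0.1 0 0 0; 0 0 0 0 0 0"

```text
time: 9.15
tool_pos: [0.5102, -0.043, 0.1978]
ee_rot: [-3.141, -0.004, -0.274]
wrist_force: [-5.0, 0.9, 15.7]
width: 0.0003
```

>>> step_arm --increments "0 0 0.2 0 0 0; 0 0 0.1 0 0 0; 0 0 0 0 0 0"

```text
time: 9.45
tool_pos: [0.5103, -0.043, 0.1975]
ee_rot: [-3.141, -0.007, -0.274]
wrist_force: [-8.2, 1.6, 24.3]
width: 0.0007
```

>>> step_arm --increments "0 0 -1 0 0 0; 0 0 -1.6 0 0 0; 2 0 0 0 0 0; 2 0 0 0 0 0; 1.4 0 0 0 0 0"

```text
time: 9.95
tool_pos: [0.5626, -0.0579, 0.2154]
ee_rot: [3.141, 0.001, -0.274]
wrist_force: [0.3, 0.2, 0.3]
width: 0.0002
```

>>> step_arm --increments "0.5 0 0 0 0 0; 0 0 0 0 0 0; 0 0 0 0 0 0"

```text
time: 10.25
tool_pos: [0.5661, -0.0589, 0.216]
ee_rot: [3.141, 0.001, -0.274]
wrist_force: [0.3, 0.1, -0.4]
width: 0.0001
```

>>> step_arm --increments "0 0 0.4 0 0 0; 0 0 0.4 0 0 0; 0 0 0.4 0 0 0; 0 0 0.2 0 0 0; 0 0 0.2 0 0 0"

```text
time: 10.75
tool_pos: [0.5671, -0.0592, 0.2026]
ee_rot: [-3.141, -0.004, -0.274]
wrist_force: [-1.2, 1.0, 8.1]
width: 0.0006
```

>>> step_arm --increments "0 0 0.2 0 0 0; 0 0 0.2 0 0 0; 0 0 0 0 0 0"

```text
time: 11.05
tool_pos: [0.5677, -0.0594, 0.1982]
ee_rot: [-3.141, -0.004, -0.274]
wrist_force: [1.0, -0.1, 5.3]
width: 0.0004
```

>>> step_arm --increments "0 0 0.2 0 0 0; 0 0 0.1 0 0 0; 0 0 0 0 0 0"

```text
time: 11.35
tool_pos: [0.5678, -0.0594, 0.1979]
ee_rot: [-3.141, -0.007, -0.274]
wrist_force: [-1.8, 0.1, 13.7]
width: 0.0004
```

>>> step_arm --increments "0 0 0.2 0 0 0; 0 0 0.1 0 0 0; 0 0 0 0 0 0"

```text
time: 11.65
tool_pos: [0.5679, -0.0594, 0.1977]
ee_rot: [-3.141, -0.009, -0.274]
wrist_force: [-5.0, 1.3, 20.5]
width: 0.0006
```

>>> step_arm --increments "0 0 -1 0 0 0; 0 0 -1.4 0 0 0; 0 -2 0 0 0 0; 0 -2.5 0 0 0 0; 0 -2 0 0 0 0"

```text
time: 12.15
tool_pos: [0.5842, 0.0043, 0.2138]
ee_rot: [3.142, 0.002, -0.274]
wrist_force: [-1.0, 0.3, 0.6]
width: 0.0005
```

>>> step_arm --increments "0 -1 0 0 0 0; 0 0 0 0 0 0; 0 0 0 0 0 0"

```text
time: 12.45
tool_pos: [0.5867, 0.0125, 0.214]
ee_rot: [3.141, 0.001, -0.274]
wrist_force: [0.1, -0.3, -0.0]
width: 0.0008
```

Now far_mid.

>>> step_arm --increments "0 0 0.4 0 0 0; 0 0 0.4 0 0 0; 0 0 0.2 0 0 0; 0 0 0.2 0 0 0; 0 0 0.2 0 0 0"

```text
time: 12.95
tool_pos: [0.5874, 0.0119, 0.2025]
ee_rot: [3.141, -0.003, -0.275]
wrist_force: [-1.6, -2.6, 7.6]
width: 0.0001
```

>>> step_arm --increments "0 0 0.2 0 0 0; 0 0 0.2 0 0 0; 0 0 0 0 0 0"

```text
time: 13.25
tool_pos: [0.5875, 0.0124, 0.1984]
ee_rot: [3.142, -0.003, -0.275]
wrist_force: [-1.2, -0.7, 7.7]
width: 0.0006
```

>>> step_arm --increments "0 0 0.2 0 0 0; 0 0 0.1 0 0 0; 0 0 0 0 0 0"

```text
time: 13.55
tool_pos: [0.5876, 0.0124, 0.1982]
ee_rot: [-3.141, -0.006, -0.275]
wrist_force: [-3.5, -0.2, 14.0]
width: 0.0007
```

>>> step_arm --increments "0 0 0.2 0 0 0; 0 0 0.1 0 0 0; 0 0 0 0 0 0"

```text
time: 13.85
tool_pos: [0.5878, 0.0124, 0.1978]
ee_rot: [-3.141, -0.008, -0.275]
wrist_force: [-4.9, -1.2, 21.8]
width: 0.0006
```

>>> step_arm --increments "0 0 -1 0 0 0; 0 0 -1.4 0 0 0; 0 -2 0 0 0 0; 0 -2.5 0 0 0 0; 0 -2 0 0 0 0"

```text
time: 14.35
tool_pos: [0.6046, 0.0765, 0.2139]
ee_rot: [-3.142, 0.001, -0.274]
wrist_force: [0.8, 0.3, -0.4]
width: 0.0006
```

>>> step_arm --increments "0 -1 0 0 0 0; 0 0 0 0 0 0; 0 0 0 0 0 0"

```text
time: 14.65
tool_pos: [0.6071, 0.0848, 0.214]
ee_rot: [3.141, 0.001, -0.274]
wrist_force: [0.5, -0.1, 0.4]
width: 0.0004
```

>>> step_arm --increments "0 0 0.4 0 0 0; 0 0 0.4 0 0 0; 0 0 0.2 0 0 0; 0 0 0.2 0 0 0; 0 0 0.2 0 0 0"

```text
time: 15.15
tool_pos: [0.6079, 0.0845, 0.2022]
ee_rot: [3.142, -0.003, -0.275]
wrist_force: [0.6, -0.5, 6.1]
width: 0.0003
```

>>> step_arm --increments "0 0 0.2 0 0 0; 0 0 0.2 0 0 0; 0 0 0 0 0 0"

```text
time: 15.45
tool_pos: [0.6073, 0.0851, 0.1973]
ee_rot: [-3.141, -0.001, -0.274]
wrist_force: [-1.4, -0.4, 4.4]
width: 0.0002
```

>>> step_arm --increments "0 0 0.2 0 0 0; 0 0 0.1 0 0 0; 0 0 0 0 0 0"

```text
time: 15.75
tool_pos: [0.6073, 0.0851, 0.1972]
ee_rot: [-3.141, -0.003, -0.274]
wrist_force: [-3.4, -0.2, 12.1]
width: 0.0001
```

>>> step_arm --increments "0 0 0.2 0 0 0; 0 0 0.1 0 0 0; 0 0 0 0 0 0"

```text
time: 16.05
tool_pos: [0.6074, 0.0852, 0.1971]
ee_rot: [-3.14, -0.006, -0.274]
wrist_force: [-6.0, -1.1, 18.8]
width: 0.0006
```

All six have been pressed to a hard stop. Near_left stopped slightly higher (0.198), so I'll probe it again and then look.

>>> step_arm --increments "0 0 -1 0 0 0; 0 0 -1.4 0 0 0; -2 0 0 0 0 0; -2.5 0 0 0 0 0; -1.5 0 0 0 0 0"

```text
time: 16.55
tool_pos: [0.5483, 0.1019, 0.214]
ee_rot: [3.141, 0.002, -0.274]
wrist_force: [0.5, -0.0, 0.4]
width: 0.0003
```

>>> step_arm --increments "0 0 0.4 0 0 0; 0 0 0.4 0 0 0; 0 0 0.2 0 0 0; 0 0 0.2 0 0 0; 0 0 0.2 0 0 0"

```text
time: 17.05
tool_pos: [0.5499, 0.1012, 0.1998]
ee_rot: [3.141, 0.001, -0.275]
wrist_force: [0.4, 0.6, 0.3]
width: 0.0002
```

>>> step_arm --increments "0 0 0.2 0 0 0; 0 0 0.2 0 0 0; 0 0 0 0 0 0"

```text
time: 17.35
tool_pos: [0.5498, 0.1013, 0.1973]
ee_rot: [-3.141, -0.001, -0.274]
wrist_force: [-0.4, -0.5, 3.0]
width: 0.0008
```

>>> step_arm --increments "0 0 0.2 0 0 0; 0 0 0.2 0 0 0; 0 0 0 0 0 0"

```text
time: 17.65
tool_pos: [0.5498, 0.1013, 0.1972]
ee_rot: [-3.14, -0.004, -0.274]
wrist_force: [-4.7, -0.8, 13.8]
width: 0.0008
```

Near_left is solid at 0.197 with no give. I'll lift clear and check from above.

>>> step_arm --increments "0 0 -1 0 0 0; 0 0 -3 0 0 0; 0 0 -4 0 0 0; 0 0 -3 0 0 0; 0 2 0 0 0 0"

```text
time: 18.15
tool_pos: [0.5461, 0.0836, 0.3079]
ee_rot: [-3.138, -0.009, -0.271]
wrist_force: [0.9, 1.1, -0.2]
width: 0.0003
```

>>> step_arm --increments "-0.5 3 0 0 0 0; -1 3 0 0 0 0; -1.5 1 0 0 0 0; 0 0 0 0 0 0; 0 0 0 0 0 0"

```text
time: 18.65
tool_pos: [0.4965, 0.0231, 0.3025]
ee_rot: [-3.141, -0.001, -0.274]
wrist_force: [0.0, -0.3, 0.2]
width: 0.0007
```

Run:
```python
from h import *
o=get_obs();im=snapshot("wrist")[:,:,::-1].copy();np.save("w2.npy",np.r_[o["tool_pos"],o["ee_rot"]]);print(o["tool_pos"],o["ee_rot"],o["time"])
C=cam("wrist",o)
q=np.array([(.0425,.0945),(.0425,-.0945),(-.0425,-.0945),(-.0425,.0945)])
pr=proj(C,np.c_[q@rot(-.2796).T+[.5582,.0209],np.full(4,.195)])
pu=proj(C,np.c_[q@rot(-.2796).T+[.5582,.0209],np.full(4,.204)])
x0,y0=np.floor(pr.min(0)-12).astype(int);x1,y1=np.ceil(pr.max(0)+12).astype(int)
x0,y0=max(x0,0),max(y0,0)
s=2.8;c=cv2.resize(im[y0:y1,x0:x1],None,fx=s,fy=s,interpolation=cv2.INTER_CUBIC)
f=lambda p:((p-[x0,y0])*s+.9).round().astype(int)
cv2.polylines(c,[f(pr)],True,(0,200,0),1);cv2.polylines(c,[f(pu)],True,(0,0,255),1)
sc=cv2.resize(snapshot("scene")[:,:,::-1][180:320,90:330],None,fx=2,fy=2,interpolation=cv2.INTER_CUBIC)
H=np.zeros((min(600,c.shape[0]+280),800,3),np.uint8);c=c[:,:800];H[:c.shape[0],:c.shape[1]]=c;H[c.shape[0]:,:480]=sc[:H.shape[0]-c.shape[0]]
cv2.imwrite("pics/c3.png",H);print(c.shape,x0,y0)
```

```text
[0.49654833 0.02306108 0.30251484] [-3.14112725e+00 -7.95660826e-04 -2.74412342e-01] 18.65
(378, 764, 3) 123 67
```

View pics/c3.png

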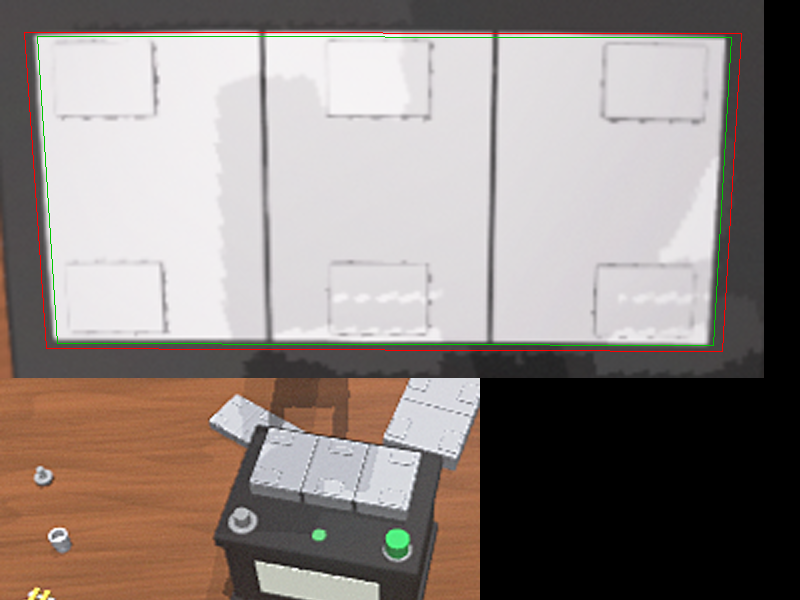

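The cover matches the shut outline (green) and not the proud one (red). The protector, bolt and socket are where they were. I'll do a quick numeric height fit and hand in.

Run:
```python
from h import *
v=np.load("w2.npy");C=cam("wrist",dict(tool_pos=v[:3],ee_rot=v[3:]))
p=np.array([(105,79),(379,79),(654,82),(115,297),(379,298),(645,300)])/2.8+[122.7,66.7]
for z in(.197,.207):
    b=back(C,p,z);print(z,"far",np.linalg.norm(b[0]-b[1]).round(4),np.linalg.norm(b[1]-b[2]).round(4),"near",np.linalg.norm(b[3]-b[4]).round(4),np.linalg.norm(b[4]-b[5]).round(4),"cross",[np.linalg.norm(b[i]-b[i+3]).round(4) for i in range(3)])
o=get_obs();print(o["wrist_force"])
print(close_job())
```

```text
0.197 far 0.0745 0.0743 near 0.0748 0.0748 cross [np.float64(0.0597), np.float64(0.0594), np.float64(0.0594)]
0.207 far 0.0719 0.0717 near 0.0721 0.0722 cross [np.float64(0.0576), np.float64(0.0573), np.float64(0.0573)]
[ 0.39902329  0.34597435 -0.07280761]
the job is handed in; nothing more can be done
None
```

I pressed all six finger pads down with the closed fingertips, moved clear, and handed the job in at about 18.7 s. The job gives no verdict, so what follows is from my own checks.

- **Pressing:** each pad gave way and then stopped hard at a height of about 0.197–0.198 m, against 0.197 m expected when shut. The highest upward force in the readings was about 25 N.
- **Near-left pad:** it first stopped slightly high, at 0.198 m, so I probed it again once the others were down. It was solid at 0.197 m with no further give.
- **Camera check:** pad spacing measured from the last wrist picture comes to about 74.5 mm and 59.5 mm at shut height. The cover's true spacing is 75 and 60 mm; at the raised height it would read only about 72 and 57.5 mm.
- **Bystanders:** in the last scene view the protector, socket, bolt and both spare covers looked unmoved. The clamp was only partly in that picture. The final wrist force was about zero.

Nothing failed. The only disagreement was about 3 mm between the top-camera and wrist-camera position fits. I went by the wrist camera, and that offset is well inside the pad size.

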